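Load the shaker tray in sample order

TASK

Working from the left end of the row as the robot faces it, move the four sample bottles one at a time from the clear acrylic rack into the tray of the orbital shaker, one per bay and in the same left-to-right order, because the samples are known only by their place in the row. Stand every bottle upright on the floor of its bay without dropping it or knocking any over, and leave the beaker where it is.

Things in the scene. Friction and masses are not known exactly. Their poses are not given: they have to be found in the camera images.
- rack: Fixed clear acrylic rack with the four bottles, 78 (x) by 258 (y) by 32 mm high. Origin: centre of its underside; its y points to the left as seen from the robot (row turned at most 0.25 rad from world y). Place centres at y = +93, +31, -31, -93 mm (1 to 4, left to right), x = 0, bottles within 3 mm of them, standing 5 mm above the origin in 53 mm holes of a plate with its top at 32 mm.
- bay1: Leftmost of four bays in a row in the dark tray on the white orbital shaker (fixed, switched off, 205 x 258 x 113 mm). Origin: centre of the bay's black rubber floor, z up, y along the row to the left as seen from the robot (yaw within 0.25). Bay 62 (x) by 59 (y) mm inside, walls 3 mm thick, 28 mm high. Floor 85 mm above the bench.
- bay2: Second bay from the left, 62 mm beside bay1; size and origin as bay1. Outside the tray, rubber clamp bars run 46 mm either side of the row's centre line, tops 17 mm above the bay floors.
- bay3: Third bay from the left; size and origin as bay1.
- bay4: Rightmost bay; size and origin as bay1. The shaker stands on the left or the right of the rack.
- jar: Squat white wide-mouth sample jar, 40 mm diameter, 72 mm high, with a ribbed screw cap 39 mm across and 16 mm high at the top. Closed, 90 g. Origin: centre of its underside, z up.
- narrow: Tall round white bottle, 36 mm diameter, 100 mm high, narrow neck (20 mm) and a screw cap 24 mm across, the top 20 mm. Closed, 80 g. Origin: centre of its underside, z up.
- flask: Small conical glass flask, 40 mm diameter at the foot, neck 21 mm across from 54 mm up, firmly closed by a dark rubber stopper 27 mm across, the top 12 mm; 90 mm high in all, 70 g. Origin: centre of its underside, z up.
- square: White square bottle, 34 by 34 mm, body 62 mm high, sloping shoulder, round screw cap 30 mm across, the top 18 mm; 90 mm high in all, 80 g. Its sides are within 0.3 rad of the rack's axes. Origin: centre of its underside, z up.
- beaker: Bystander: empty clear beaker, 42 mm across, 55 mm high, between rack and shaker. Origin: centre of its underside.
Things that resemble listed ones, but are neither listed nor needed, are in the scene too. Leave any orange or turquoise look-alike of the narrow alone.

How it is judged (in metres and radians):
On the way, in this order (a step that is already met when the one before it is completed fails the run):
1. the first bottle from the left stands in the first bay from the left, the bottles further right still in their rack places (distance between any of jar, narrow, flask, square and bay1 below 0.02 m and (y of jar in the frame of rack between 0.006 and 0.056 m or y of narrow in the frame of rack between 0.006 and 0.056 m or y of flask in the frame of rack between 0.006 and 0.056 m or y of square in the frame of rack between 0.006 and 0.056 m) and (y of jar in the frame of rack between -0.056 and -0.006 m or y of narrow in the frame of rack between -0.056 and -0.006 m or y of flask in the frame of rack between -0.056 and -0.006 m or y of square in the frame of rack between -0.056 and -0.006 m) and (y of jar in the frame of rack between -0.118 and -0.068 m or y of narrow in the frame of rack between -0.118 and -0.068 m or y of flask in the frame of rack between -0.118 and -0.068 m or y of square in the frame of rack between -0.118 and -0.068 m)), for 0.2 s.
2. the second bottle from the left stands in the second bay from the left, the first in its own, the bottles further right still in their rack places (distance between any of jar, narrow, flask, square and bay1 below 0.02 m and distance between any of jar, narrow, flask, square and bay2 below 0.02 m and (y of jar in the frame of rack between -0.056 and -0.006 m or y of narrow in the frame of rack between -0.056 and -0.006 m or y of flask in the frame of rack between -0.056 and -0.006 m or y of square in the frame of rack between -0.056 and -0.006 m) and (y of jar in the frame of rack between -0.118 and -0.068 m or y of narrow in the frame of rack between -0.118 and -0.068 m or y of flask in the frame of rack between -0.118 and -0.068 m or y of square in the frame of rack between -0.118 and -0.068 m)), for 0.2 s.
3. the third bottle from the left stands in the third bay from the left, the first two in theirs, the bottles further right still in their rack places (distance between any of jar, narrow, flask, square and bay1 below 0.02 m and distance between any of jar, narrow, flask, square and bay2 below 0.02 m and distance between any of jar, narrow, flask, square and bay3 below 0.02 m and (y of jar in the frame of rack between -0.118 and -0.068 m or y of narrow in the frame of rack between -0.118 and -0.068 m or y of flask in the frame of rack between -0.118 and -0.068 m or y of square in the frame of rack between -0.118 and -0.068 m)), for 0.2 s.
At the end, for the whole second after the job is handed in: Each of the four bays holds one bottle, the centre of its underside within 20 mm of the centre of the bay's floor, upright within 0.12 rad, in the same left-to-right order as in the rack (checked on the way); all released and at rest (distance between any of jar, narrow, flask, square and bay1 below 0.02 m and distance between any of jar, narrow, flask, square and bay2 below 0.02 m and distance between any of jar, narrow, flask, square and bay3 below 0.02 m and distance between any of jar, narrow, flask, square and bay4 below 0.02 m and linear speed of each of jar, narrow, flask, square below 0.02 m/s and angular speed of each of jar, narrow, flask, square below 0.3 rad/s and contact force between each of jar, narrow, flask, square and the fingers below 0.05 N and angle between each of jar, narrow, flask, square's own z axis and vertical below 0.12 rad); the robot touches nothing.
It fails at once if a bottle is knocked over (tilted past 40 degrees) (angle between any of jar, narrow, flask, square's own z axis and vertical above 0.7 rad).
It fails at once if a bottle is dropped (falls free faster than 0.5 m/s) ((contact force between jar and anything else below 0.02 N and linear speed of jar above 0.5 m/s) or (contact force between narrow and anything else below 0.02 N and linear speed of narrow above 0.5 m/s) or (contact force between flask and anything else below 0.02 N and linear speed of flask above 0.5 m/s) or (contact force between square and anything else below 0.02 N and linear speed of square above 0.5 m/s)).
It fails at once if the beaker is shifted by more than 20 mm (distance of beaker from where it was at the start of the episode above 0.02 m).
It also fails if it takes over 102 s, if anything falls off the work surface, if the arm or the gripper's body presses on something with over 40 N, if the wrist force passes 120 N, or if a joint passes its speed limit or range.

ROBOT

A 7-joint arm with a two-finger parallel gripper is mounted at the origin on the work surface. World frame = base frame: x ahead of the robot, y to its left, z up, the work surface at z = 0. Lengths are in m, angles in degrees, forces in N, time in s.
With the tool pointing down it reaches from about 0.425 to 0.875 m from the base axis. Payload 4.7 kg.
Tool frame: the origin (TCP) lies between the finger pads; the fingertips stand 8 mm ahead of it and the grasp point (between the pads) lies 11 mm behind it (env.tip_extent is the distance from the TCP to the fingertips, in m); z points along the fingers, y is the line along which they close (so a half turn about z gives the same grasp; the last joint's range is limited). The gripper opens to 87 mm and grips with 3 to 60 N. Pads are 19 mm wide; open, the fingers measure 117 mm over their backs; the gripper's body (75 mm by 190 mm) begins 51 mm behind the grasp point.
Start: joints at [-66.285, 18.392, -4.016, 83.108, 1.295, 78.541, -3.26], TCP at [0.253, 0.599, 0.231] pointing down, gripper open.
Joint ranges: [-163.93, 163.93], [-17.29, 119.83], [-79.2, 71.16], [3.27, 140.29], [-89.18, 269.18], [5.43, 117.66], [-154.24, 154.24]. Speed limits (degrees/s): [147.25, 147.25, 180, 180, 180, 180, 180].

INTERFACE

Orientations are given as [roll, pitch, yaw] about the fixed x, y, z axes, in that order (R = Rz(yaw) Ry(pitch) Rx(roll)).
In Python, from cell import sensors, vision, workorder, env gives the robot as it stands.
- The arm moves only by the tool drive_tool, never from a script. Its argument "moves" is a list of rows, each an object of numbers: "x", "y", "z": the shift along the tool's x, y, z in mm; "rx", "ry", "rz": the turn, a rotation vector about the tool's x, y, z in rad; "fingers": the closure, from -1 (fully open) to 1 (shut). In form: [{"x": .., "y": .., "z": .., "rx": .., "ry": .., "rz": .., "fingers": ..}, ...]. A call has 1 to 20 rows; each row is the pose to reach, as a shift and turn from the pose commanded when the call began, along the tool's axes at that moment; what a row does not reach only later rows make up. A row lasts 1/8 s, in which the tool goes at most 62.5 mm and 10.7 degrees, less where a joint would pass 70% of its speed; a pose out of reach is approached as far as the arm can. A call with a gripper value outside its range is refused whole. The fingers move at their own pace and stop on an object; "force" is the grip in N (left out, the last holds). Time passes only in rows, so rows that repeat a pose let the fingers close. It gives the time, the measured TCP pose, the force, the opening and the grip force at its end, in the units of the state.
- sensors.get_obs(): the state, without advancing time (a new reading comes with each control period).
- vision.read_camera(name): name is "side" or "top"; returns a dict with "image" (400x640x3 uint8, red, green, blue), "fx", "fy", "cx", "cy" (pixels), "R" (3x3) and "t" (3): a world point X has camera coordinates R X + t. Camera axes: x right, y down, z forward; pixel columns grow to the right and rows downward; lengths in m; the calibration is good to about 2 mm. A picture is of the moment at which its call begins. There is no depth.
- workorder.sign_off(): hands the job in; it is judged then, once.
The state is a dict: "time_s": time; "qpos": joint angles; "joint_velocities": joint speeds; "effort": joint torques, N m; "tool_pos": TCP position; "tool_rot": TCP orientation; "force": force on the tool from outside, world axes, zero at the start; "wrist_torque": the same for the moment, N m; "grip_width": finger opening in m; "grasp_force": force on a finger pad.
Only numpy, scipy, OpenCV 4.12 (cv2) and the standard library are available. Lean on these libraries where they do the work, as an engineer would, in place of code of your own. Each camera call takes 0.05 s, during which the arm holds its last target. There are 200 camera calls.

## Working session

There is one attempt and no reset: what is moved stays moved. The work goes in short steps, Python scripts to look and compute and a tool call to move; the robot and the scene stay as the last step left them, time stands still between calls to the robot, and variables do not carry over. Pictures are saved under pics/ and viewed, at most 14 in all, crops included, and the job is handed in when it is done.

Besides the shell and the picture viewer there is one more tool, called as name([rows], argument=value, ...), one row to a line, values as JSON. drive_tool: Moves the arm, as the interface text tells. Its arguments: {"type":"object","properties":{"moves":{"type":"array"},"force":{"type":"number"}},"required":["moves"]}

```bash
mkdir -p pics; ls; python3 - <<'E'
from cell import sensors, vision, env
import cv2
for n in("side","top"):
    c=vision.read_camera(n); cv2.imwrite(f"pics/{n}0.png",c["image"][:,:,::-1])
    print(n,c["fx"],c["fy"],c["cx"],c["cy"],c["R"],c["t"])
print(sensors.get_obs(), env.tip_extent)
E
```

```text
pics
side 500.0695708674989 500.0695708674989 320.7387528280821 193.7562913443777 [[ 0.8802973  -0.47391128 -0.0220175 ]
 [-0.30759665 -0.53480198 -0.78700136]
 [ 0.36119382  0.69956768 -0.61655826]] [-0.43827216  0.24003846  0.90070598]
top 444.9308744980464 444.9308744980464 318.03442003706283 202.74186282132615 [[-8.66043121e-03 -9.99961430e-01 -1.46136570e-03]
 [-9.91386098e-01  8.77713702e-03 -1.30677335e-01]
 [ 1.30685121e-01  3.17055571e-04 -9.91423874e-01]] [0.02125194 0.49476522 1.1737658 ]
{'time_s': 0.1, 'qpos': array([-66.28532015,  18.4362598 ,  -4.01522634,  83.16834474,
         1.29575994,  78.54157057,  -3.25797723]), 'joint_velocities': array([-0.0672025 , -0.02071985,  0.01907708, -0.1707565 ,  0.00617374,
       -0.05782849, -0.06959198]), 'effort': array([ 1.90141253e-05, -4.92571664e+01, -4.05505691e-01, -3.13400888e+01,
       -6.40696893e-02,  3.95787566e-02,  7.57297380e-05]), 'tool_pos': array([0.25286368, 0.59826696, 0.22955065]), 'tool_rot': array([-1.79899100e+02,  6.34052217e-03,  1.57096815e+02]), 'force': array([-0.14358838,  0.73896798, -0.23630009]), 'wrist_torque': array([ 0.00822898,  0.00692356, -0.01369994]), 'grasp_force': 0.0, 'grip_width': 0.08689561702411297} 0.008
```

View pics/side0.png

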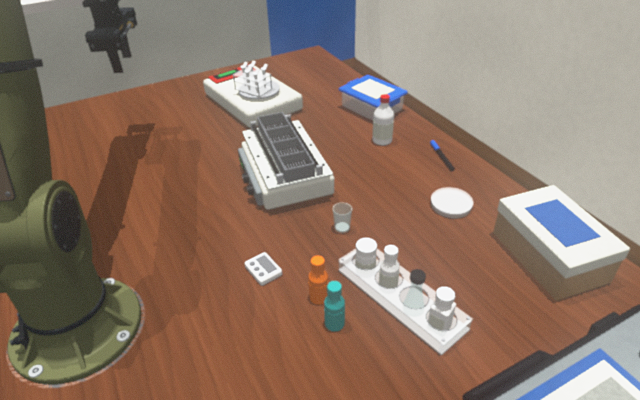

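View pics/top0.png

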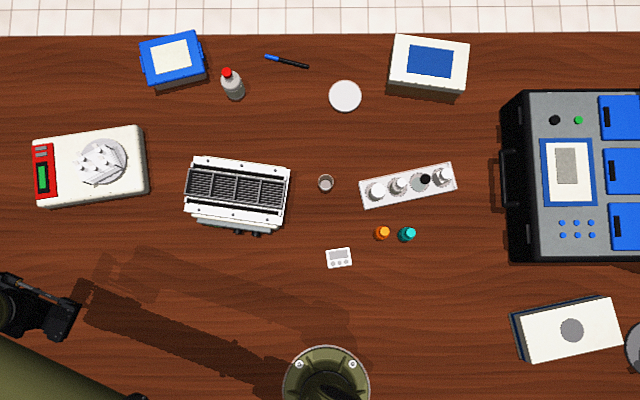

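The row from left to right is jar, narrow, flask, square (top view px about 376,191 / 398,185 / 420,180 / 442,175). The shaker is on the left (top px 237,193), the beaker at 325,184 and the orange and turquoise look-alikes at 383,233 and 407,233. I'll zoom in on both views.

```bash
python3 - <<'E'
import cv2,numpy as np
t=cv2.imread("pics/top0.png");s=cv2.imread("pics/side0.png")
# 800x600: top shaker + top rack ; side
def z(i,x,y,w,h,k): return cv2.resize(i[y:y+h,x:x+w],None,fx=k,fy=k,interpolation=cv2.INTER_CUBIC)
a=z(t,170,145,130,100,6); b=z(t,345,140,130,100,6)
cv2.imwrite("pics/tA.png",a);cv2.imwrite("pics/tB.png",b)
cv2.imwrite("pics/sA.png",z(s,230,100,130,110,5.4)); cv2.imwrite("pics/sB.png",z(s,330,220,150,130,4.6))
E
```

```text
(no output)
```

View pics/tA.png

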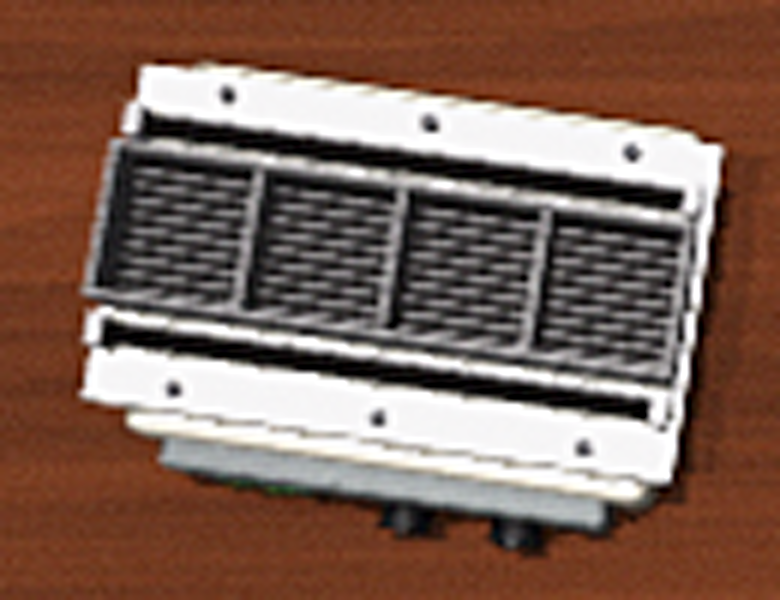

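View pics/tB.png

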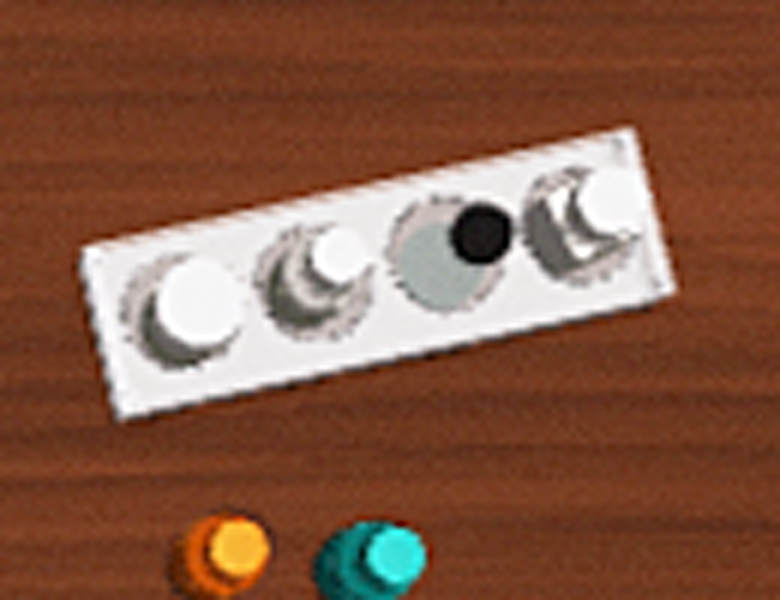

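View pics/sA.png

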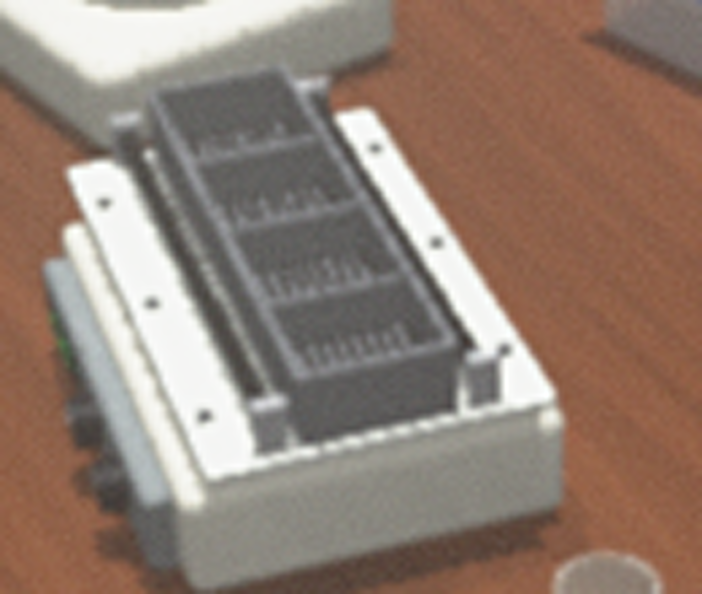

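View pics/sB.png

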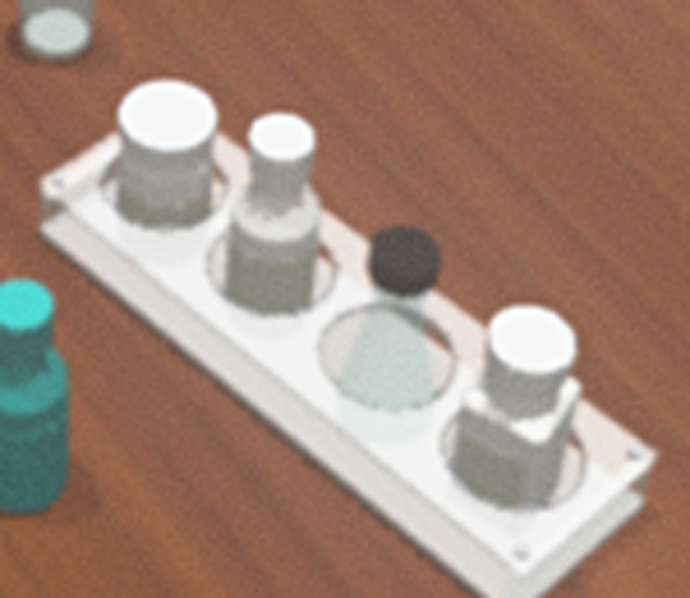

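The crops show all four cap tops (tB/sB) and the tray rim corners (tA/sA) clearly. I'll triangulate both sets and check them against the given heights and sizes.

```bash
cat > h.py <<'E'
import numpy as np, cv2
from cell import vision
C={n:vision.read_camera(n) for n in("top","side")}
def P(n):
    c=C[n]; return np.array([[c["fx"],0,c["cx"]],[0,c["fy"],c["cy"]],[0,0,1]])@np.c_[c["R"],c["t"]]
def tri(a,b):
    X=cv2.triangulatePoints(P("top"),P("side"),np.float64(a).T,np.float64(b).T); X=(X[:3]/X[3]).T
    r=[np.linalg.norm(np.array([ (lambda p:p[:2]/p[2])(P(n)@np.r_[x,1]) for x in X])-np.float64(u),axis=1) for n,u in(("top",a),("side",b))]
    return X,r
def plane(n,p,z):
    c=C[n]; d=c["R"].T@[(p[0]-c["cx"])/c["fx"],(p[1]-c["cy"])/c["fy"],1]; o=-c["R"].T@c["t"]
    return o+d*(z-o[2])/d[2]
def un(p,x0,y0,k): return (np.float64(p)+.5)/k-.5+[x0,y0]
E
python3 - <<'E'
from h import *
np.set_printoptions(precision=4,suppress=True)
a=un([(202,303),(340,254),(482,234),(612,203)],345,140,6)
b=un([(168,116),(282,136),(404,249),(532,342)],330,220,4.6)
X,r=tri(a,b);print("caps",X,r)
for p,h in zip(a,(.077,.105,.095,.095)): print(plane("top",p,h))
ra=un([(85,247),(633,127),(676,293),(118,418)],345,140,6)
R=np.array([plane("top",p,.032) for p in ra]);print("rack",R,np.linalg.norm(np.roll(R,-1,0)-R,axis=1),R.mean(0))
d=R[0]+R[3]-R[1]-R[2];th=np.arctan2(-d[0],d[1]);print("rackyaw",th)
c,s=np.cos(th),np.sin(th)
for y in(.093,.031,-.031,-.093):print(R.mean(0)[:2]+[-s*y,c*y])
a=un([(118,140),(695,222),(668,383),(85,297)],170,145,6)
b=un([(290,68),(458,345),(293,375),(150,95)],230,100,5.4)
X,r=tri(a,b);print("tray",X,r,np.linalg.norm(np.roll(X,-1,0)-X,axis=1))
d=X[0]+X[3]-X[1]-X[2];print("yaw",np.arctan2(-d[0],d[1]),X.mean(0))
R=np.array([plane("top",p,.113) for p in a]);m=R.mean(0);print(m,np.linalg.norm(np.roll(R,-1,0)-R,axis=1))
d=R[0]+R[3]-R[1]-R[2];th=np.arctan2(-d[0],d[1]);print("yaw",th);c,s=np.cos(th),np.sin(th)
for y in(.093,.031,-.031,-.093):print(m[:2]+[-s*y,c*y])
print("beaker",plane("top",(325,183),.055))
# bay 1-4 floor height? near inner edge seen in both views
E
```

```text
caps [[ 0.5212 -0.1413  0.0749]
 [ 0.5372 -0.1969  0.1031]
 [ 0.548  -0.2608  0.0934]
 [ 0.5616 -0.3181  0.0916]] [array([0.0942, 0.1663, 0.1855, 0.2391]), array([0.1037, 0.1894, 0.2216, 0.298 ])]
[ 0.5211 -0.1411  0.077 ]
[ 0.5373 -0.1967  0.105 ]
[ 0.5473 -0.2601  0.095 ]
[ 0.5604 -0.3168  0.095 ]
rack [[ 0.5546 -0.0947  0.032 ]
 [ 0.6081 -0.3466  0.032 ]
 [ 0.531  -0.3624  0.032 ]
 [ 0.4761 -0.108   0.032 ]] [0.2574 0.0787 0.2603 0.0796] [ 0.5424 -0.2279  0.032 ]
rackyaw 0.21084597366520108
[ 0.523 -0.137]
[ 0.5359 -0.1976]
[ 0.5489 -0.2582]
[ 0.5619 -0.3189]
tray [[0.5777 0.3461 0.11  ]
 [0.5391 0.0998 0.111 ]
 [0.4703 0.1108 0.1137]
 [0.5105 0.3585 0.1087]] [array([0.0272, 0.2437, 0.1296, 0.1621]), array([0.0215, 0.2244, 0.12  , 0.1285])] [0.2493 0.0698 0.251  0.0683]
yaw -0.15821237566221677 [0.5244 0.2288 0.1108]
[0.5241 0.2282 0.113 ] [0.2487 0.0696 0.2496 0.0686]
yaw -0.1540066524050038
[0.5384 0.3201]
[0.5289 0.2588]
[0.5194 0.1975]
[0.5099 0.1363]
beaker [ 0.5451 -0.0022  0.055 ]
```

Cap heights come out at 75, 103, 93 and 92 mm (expected 77, 105, 95, 95). The rack measures 258x79 mm, the rim sits at 111 mm (expected 113) and the tray at 250x69 mm. All of this is consistent, so I'll write a move helper and start.

```bash
cat > go.py <<'E'
import sys, json, numpy as np
from scipy.spatial.transform import Rotation as Ro
from cell import sensors
o=sensors.get_obs(); R=Ro.from_euler("xyz",o["tool_rot"],degrees=True)
print(round(o["time_s"],2),np.round(o["tool_pos"],4),np.round(o["tool_rot"],1),"w",round(o["grip_width"],4),"gf",round(o["grasp_force"],1))
for x,y,z,yaw in json.loads(sys.argv[1]):
    d=R.inv().apply(np.array([x,y,z])-o["tool_pos"])*1000
    print(np.round(d,1),np.round((R.inv()*Ro.from_euler("xyz",[180,0,yaw],degrees=True)).as_rotvec(),3))
E
python3 go.py "[[0.54,0.25,0.23,130],[0.521,-0.141,0.2,102.1],[0.521,-0.141,0.12,102.1]]"
```

```text
0.2 [0.2529 0.5984 0.2299] [-179.9    0.   157.1] w 0.0869 gf 0.0
[-4.001e+02 -2.092e+02  2.000e-01] [-0.001  0.     0.473]
[-534.7 -576.8   30.6] [-0.001  0.001  0.96 ]
[-534.7 -576.7  110.6] [-0.001  0.001  0.96 ]
```

drive_tool([
  {"x": -400, "y": -209, "z": 0, "rz": 0.473, "fingers": -1},
  {"x": -400, "y": -209, "z": 0, "rz": 0.473, "fingers": -1},
  {"x": -400, "y": -209, "z": 0, "rz": 0.473, "fingers": -1},
  {"x": -400, "y": -209, "z": 0, "rz": 0.473, "fingers": -1},
  {"x": -400, "y": -209, "z": 0, "rz": 0.473, "fingers": -1},
  {"x": -400, "y": -209, "z": 0, "rz": 0.473, "fingers": -1},
  {"x": -400, "y": -209, "z": 0, "rz": 0.473, "fingers": -1},
  {"x": -535, "y": -577, "z": 31, "rz": 0.96, "fingers": -1},
  {"x": -535, "y": -577, "z": 31, "rz": 0.96, "fingers": -1},
  {"x": -535, "y": -577, "z": 31, "rz": 0.96, "fingers": -1},
  {"x": -535, "y": -577, "z": 31, "rz": 0.96, "fingers": -1},
  {"x": -535, "y": -577, "z": 31, "rz": 0.96, "fingers": -1},
  {"x": -535, "y": -577, "z": 31, "rz": 0.96, "fingers": -1},
  {"x": -535, "y": -577, "z": 31, "rz": 0.96, "fingers": -1},
  {"x": -535, "y": -577, "z": 31, "rz": 0.96, "fingers": -1},
  {"x": -535, "y": -577, "z": 31, "rz": 0.96, "fingers": -1},
  {"x": -535, "y": -577, "z": 31, "rz": 0.96, "fingers": -1},
  {"x": -535, "y": -577, "z": 31, "rz": 0.96, "fingers": -1},
  {"x": -535, "y": -577, "z": 31, "rz": 0.96, "fingers": -1},
  {"x": -535, "y": -577, "z": 31, "rz": 0.96, "fingers": -1},
], force=15)

```text
invalid input at $.moves[0]: expected keys x, y, z, rx, ry, rz, fingers
```

```bash
python3 go.py "[[0.521,-0.141,0.2,102.1],[0.521,-0.141,0.052,102.1]]"
```

```text
0.2 [0.2529 0.5984 0.2299] [-179.9    0.   157.1] w 0.0869 gf 0.0
[-534.7 -576.8   30.6] [-0.001  0.001  0.96 ]
[-534.7 -576.6  178.6] [-0.001  0.001  0.96 ]
```

All keys are required.

drive_tool([
  {"x": -400, "y": -209, "z": 0, "rx": 0, "ry": 0, "rz": 0.473, "fingers": -1},
  {"x": -400, "y": -209, "z": 0, "rx": 0, "ry": 0, "rz": 0.473, "fingers": -1},
  {"x": -400, "y": -209, "z": 0, "rx": 0, "ry": 0, "rz": 0.473, "fingers": -1},
  {"x": -400, "y": -209, "z": 0, "rx": 0, "ry": 0, "rz": 0.473, "fingers": -1},
  {"x": -400, "y": -209, "z": 0, "rx": 0, "ry": 0, "rz": 0.473, "fingers": -1},
  {"x": -400, "y": -209, "z": 0, "rx": 0, "ry": 0, "rz": 0.473, "fingers": -1},
  {"x": -400, "y": -209, "z": 0, "rx": 0, "ry": 0, "rz": 0.473, "fingers": -1},
  {"x": -535, "y": -577, "z": 31, "rx": 0, "ry": 0, "rz": 0.96, "fingers": -1},
  {"x": -535, "y": -577, "z": 31, "rx": 0, "ry": 0, "rz": 0.96, "fingers": -1},
  {"x": -535, "y": -577, "z": 31, "rx": 0, "ry": 0, "rz": 0.96, "fingers": -1},
  {"x": -535, "y": -577, "z": 31, "rx": 0, "ry": 0, "rz": 0.96, "fingers": -1},
  {"x": -535, "y": -577, "z": 31, "rx": 0, "ry": 0, "rz": 0.96, "fingers": -1},
  {"x": -535, "y": -577, "z": 31, "rx": 0, "ry": 0, "rz": 0.96, "fingers": -1},
  {"x": -535, "y": -577, "z": 31, "rx": 0, "ry": 0, "rz": 0.96, "fingers": -1},
  {"x": -535, "y": -577, "z": 31, "rx": 0, "ry": 0, "rz": 0.96, "fingers": -1},
  {"x": -535, "y": -577, "z": 31, "rx": 0, "ry": 0, "rz": 0.96, "fingers": -1},
  {"x": -535, "y": -577, "z": 31, "rx": 0, "ry": 0, "rz": 0.96, "fingers": -1},
], force=15)

```text
time_s: 2.33
tool_pos: [0.5216, -0.1391, 0.1995]
tool_rot: [180.0, -0.0, 102.3]
force: [-0.1, -1.1, -0.0]
grip_width: 0.0877
grasp_force: 0.0
```

```bash
python3 go.py "[[0.521,-0.141,0.2,102.1],[0.521,-0.141,0.052,102.1]]"
```

```text
2.33 [ 0.5216 -0.1391  0.1995] [180.   -0.  102.3] w 0.0877 gf 0.0
[-1.8 -1.  -0.5] [ 0.    -0.001  0.003]
[ -1.9  -1.1 147.5] [ 0.    -0.001  0.003]
```

drive_tool([
  {"x": -1, "y": -0.5, "z": 0, "rx": 0, "ry": 0, "rz": 0, "fingers": -1},
  {"x": -1, "y": -0.5, "z": 50, "rx": 0, "ry": 0, "rz": 0, "fingers": -1},
  {"x": -1, "y": -0.5, "z": 90, "rx": 0, "ry": 0, "rz": 0, "fingers": -1},
  {"x": -1, "y": -0.5, "z": 120, "rx": 0, "ry": 0, "rz": 0, "fingers": -1},
  {"x": -1, "y": -0.5, "z": 140, "rx": 0, "ry": 0, "rz": 0, "fingers": -1},
  {"x": -1, "y": -0.5, "z": 147, "rx": 0, "ry": 0, "rz": 0, "fingers": -1},
  {"x": -1, "y": -0.5, "z": 147, "rx": 0, "ry": 0, "rz": 0, "fingers": -1},
  {"x": -1, "y": -0.5, "z": 147, "rx": 0, "ry": 0, "rz": 0, "fingers": -1},
], force=15)

```text
time_s: 3.32
tool_pos: [0.5219, -0.1421, 0.0536]
tool_rot: [179.9, 0.0, 102.1]
force: [0.8, -0.4, -0.7]
grip_width: 0.0867
grasp_force: 0.0
```

```bash
python3 go.py "[[0.521,-0.141,0.052,102.1]]"; python3 -c "
from h import *
for n,r in(('top',(150,240,335,485)),('side',(180,360,310,490))):
    i=C[n]['image'][r[0]:r[1],r[2]:r[3],::-1]; cv2.imwrite('pics/g1%s.png'%n,cv2.resize(i,None,fx=3,fy=3,interpolation=2))
a=cv2.imread('pics/g1top.png');b=cv2.imread('pics/g1side.png');w=max(a.shape[1],b.shape[1]);p=lambda i:cv2.copyMakeBorder(i,0,0,0,w-i.shape[1],0)
cv2.imwrite('pics/g1.png',cv2.resize(np.vstack([p(a),p(b)]),None,fx=.74,fy=.74))"
```

```text
3.33 [ 0.5219 -0.1421  0.0536] [179.9   0.  102.1] w 0.0867 gf 0.0
[ 1.3 -0.6  1.6] [0.002 0.    0.   ]
```

View pics/g1.png

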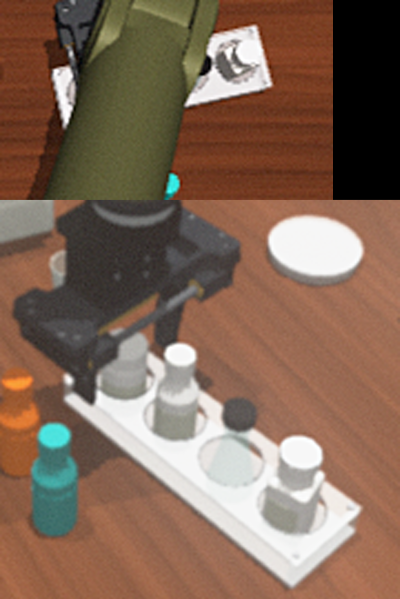

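The fingers straddle the jar across the rack (side view, about 120,365), and nothing else is touched. Closing and lifting.

drive_tool([
  {"x": 0, "y": 0, "z": 1, "rx": 0, "ry": 0, "rz": 0, "fingers": 1},
  {"x": 0, "y": 0, "z": 1, "rx": 0, "ry": 0, "rz": 0, "fingers": 1},
  {"x": 0, "y": 0, "z": 1, "rx": 0, "ry": 0, "rz": 0, "fingers": 1},
  {"x": 0, "y": 0, "z": 1, "rx": 0, "ry": 0, "rz": 0, "fingers": 1},
  {"x": 0, "y": 0, "z": 1, "rx": 0, "ry": 0, "rz": 0, "fingers": 1},
  {"x": 0, "y": 0, "z": 1, "rx": 0, "ry": 0, "rz": 0, "fingers": 1},
  {"x": 0, "y": 0, "z": -5, "rx": 0, "ry": 0, "rz": 0, "fingers": 1},
  {"x": 0, "y": 0, "z": -15, "rx": 0, "ry": 0, "rz": 0, "fingers": 1},
  {"x": 0, "y": 0, "z": -35, "rx": 0, "ry": 0, "rz": 0, "fingers": 1},
  {"x": 0, "y": 0, "z": -60, "rx": 0, "ry": 0, "rz": 0, "fingers": 1},
  {"x": 0, "y": 0, "z": -90, "rx": 0, "ry": 0, "rz": 0, "fingers": 1},
  {"x": 0, "y": 0, "z": -120, "rx": 0, "ry": 0, "rz": 0, "fingers": 1},
  {"x": 0, "y": 0, "z": -140, "rx": 0, "ry": 0, "rz": 0, "fingers": 1},
  {"x": 0, "y": 0, "z": -150, "rx": 0, "ry": 0, "rz": 0, "fingers": 1},
  {"x": 0, "y": 0, "z": -150, "rx": 0, "ry": 0, "rz": 0, "fingers": 1},
], force=15)

```text
time_s: 5.3
tool_pos: [0.5212, -0.1422, 0.2032]
tool_rot: [179.9, 0.0, 102.1]
force: [-0.3, 0.5, -1.4]
grip_width: 0.0393
grasp_force: 15.0
```

```bash
python3 go.py "[[0.5384,0.3201,0.203,81.1],[0.5384,0.3201,0.134,81.1]]"
```

```text
5.3 [ 0.5212 -0.1422  0.2032] [179.9   0.  102.1] w 0.0393 gf 15.0
[4.484e+02 1.136e+02 2.000e-01] [ 0.001 -0.     0.366]
[448.4 113.5  69.2] [ 0.001 -0.     0.366]
```

drive_tool([
  {"x": 18, "y": 5, "z": 0, "rx": 0, "ry": 0, "rz": 0.015, "fingers": 1},
  {"x": 54, "y": 14, "z": 0, "rx": 0, "ry": 0, "rz": 0.044, "fingers": 1},
  {"x": 99, "y": 25, "z": 0, "rx": 0, "ry": 0, "rz": 0.08, "fingers": 1},
  {"x": 143, "y": 36, "z": 0, "rx": 0, "ry": 0, "rz": 0.117, "fingers": 1},
  {"x": 188, "y": 48, "z": 0, "rx": 0, "ry": 0, "rz": 0.154, "fingers": 1},
  {"x": 233, "y": 59, "z": 0, "rx": 0, "ry": 0, "rz": 0.19, "fingers": 1},
  {"x": 278, "y": 71, "z": 0, "rx": 0, "ry": 0, "rz": 0.227, "fingers": 1},
  {"x": 323, "y": 82, "z": 0, "rx": 0, "ry": 0, "rz": 0.264, "fingers": 1},
  {"x": 367, "y": 93, "z": 0, "rx": 0, "ry": 0, "rz": 0.3, "fingers": 1},
  {"x": 403, "y": 102, "z": 0, "rx": 0, "ry": 0, "rz": 0.33, "fingers": 1},
  {"x": 430, "y": 109, "z": 0, "rx": 0, "ry": 0, "rz": 0.351, "fingers": 1},
  {"x": 448, "y": 114, "z": 0, "rx": 0, "ry": 0, "rz": 0.366, "fingers": 1},
  {"x": 448, "y": 114, "z": 0, "rx": 0, "ry": 0, "rz": 0.366, "fingers": 1},
  {"x": 448, "y": 114, "z": 0, "rx": 0, "ry": 0, "rz": 0.366, "fingers": 1},
  {"x": 448, "y": 114, "z": 0, "rx": 0, "ry": 0, "rz": 0.366, "fingers": 1},
])

```text
time_s: 7.18
tool_pos: [0.5392, 0.3181, 0.2028]
tool_rot: [180.0, 0.0, 81.0]
force: [0.0, -0.4, -1.6]
grip_width: 0.0392
grasp_force: 15.0
```

```bash
python3 go.py "[[0.5384,0.3201,0.203,81.1],[0.5384,0.3201,0.133,81.1]]"; python3 -c "
from h import *
for n,r in(('top',(130,230,170,310)),('side',(60,210,210,400))):
    i=C[n]['image'][r[0]:r[1],r[2]:r[3],::-1]; cv2.imwrite('pics/g2%s.png'%n,cv2.resize(i,None,fx=3,fy=3,interpolation=2))
a=cv2.imread('pics/g2top.png');b=cv2.imread('pics/g2side.png');w=max(a.shape[1],b.shape[1]);p=lambda i:cv2.copyMakeBorder(i,0,0,0,w-i.shape[1],0)
cv2.imwrite('pics/g2.png',cv2.resize(np.vstack([p(a),p(b)]),None,fx=.79,fy=.79))"
```

```text
7.17 [0.5392 0.3181 0.2028] [180.   0.  81.] w 0.0392 gf 15.0
[ 1.8 -1.1 -0.2] [ 0.     0.    -0.002]
[ 1.9 -1.1 69.8] [ 0.     0.    -0.002]
```

View pics/g2.png

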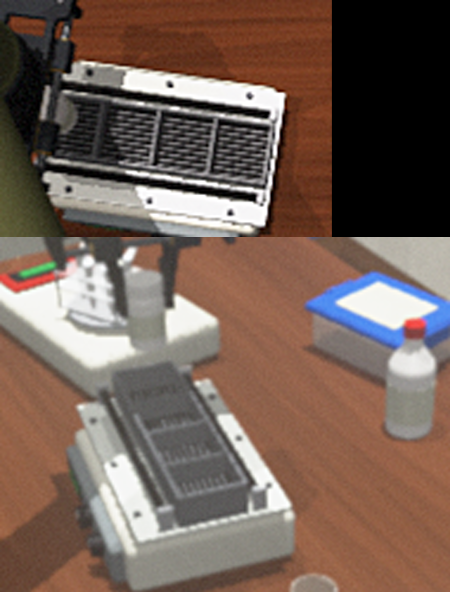

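The jar hangs upright over bay 1 (side view, about 147,310). Lowering until it touches.

drive_tool([
  {"x": 1.5, "y": -1, "z": 10, "rx": 0, "ry": 0, "rz": 0, "fingers": 1},
  {"x": 1.5, "y": -1, "z": 25, "rx": 0, "ry": 0, "rz": 0, "fingers": 1},
  {"x": 1.5, "y": -1, "z": 40, "rx": 0, "ry": 0, "rz": 0, "fingers": 1},
  {"x": 1.5, "y": -1, "z": 52, "rx": 0, "ry": 0, "rz": 0, "fingers": 1},
  {"x": 1.5, "y": -1, "z": 60, "rx": 0, "ry": 0, "rz": 0, "fingers": 1},
  {"x": 1.5, "y": -1, "z": 65, "rx": 0, "ry": 0, "rz": 0, "fingers": 1},
  {"x": 1.5, "y": -1, "z": 68, "rx": 0, "ry": 0, "rz": 0, "fingers": 1},
  {"x": 1.5, "y": -1, "z": 70, "rx": 0, "ry": 0, "rz": 0, "fingers": 1},
  {"x": 1.5, "y": -1, "z": 70, "rx": 0, "ry": 0, "rz": 0, "fingers": 1},
  {"x": 1.5, "y": -1, "z": 70, "rx": 0, "ry": 0, "rz": 0, "fingers": 1},
])

```text
time_s: 8.52
tool_pos: [0.5381, 0.3216, 0.1329]
tool_rot: [180.0, -0.0, 81.1]
force: [-0.2, 0.3, -1.0]
grip_width: 0.0395
grasp_force: 15.0
```

drive_tool([
  {"x": 0, "y": 0, "z": 1, "rx": 0, "ry": 0, "rz": 0, "fingers": 1},
  {"x": 0, "y": 0, "z": 1, "rx": 0, "ry": 0, "rz": 0, "fingers": 1},
])

```text
time_s: 8.78
tool_pos: [0.5379, 0.3215, 0.1316]
tool_rot: [180.0, -0.0, 81.1]
force: [-0.3, -0.2, -1.9]
grip_width: 0.0394
grasp_force: 15.0
```

drive_tool([
  {"x": 0, "y": 0, "z": 1, "rx": 0, "ry": 0, "rz": 0, "fingers": 1},
  {"x": 0, "y": 0, "z": 1, "rx": 0, "ry": 0, "rz": 0, "fingers": 1},
])

```text
time_s: 9.02
tool_pos: [0.538, 0.3216, 0.1315]
tool_rot: [180.0, -0.0, 81.1]
force: [-2.7, -1.6, 4.5]
grip_width: 0.0391
grasp_force: 15.0
```

Contact made. Release, rise, and go to the narrow bottle.

```bash
python3 go.py "[[0.538,0.3216,0.2,81.1],[0.5372,-0.1968,0.2,102.1],[0.5372,-0.1968,0.086,102.1]]"
```

```text
9.03 [0.538  0.3216 0.1315] [180.   -0.   81.1] w 0.0391 gf 15.0
[  0.1   0.  -68.5] [ 0.    -0.001  0.   ]
[-512.2   79.3  -68.8] [ 0.    -0.    -0.366]
[-512.3   79.3   45.2] [ 0.    -0.    -0.366]
```

drive_tool([
  {"x": 0, "y": 0, "z": 0, "rx": 0, "ry": 0, "rz": 0, "fingers": 0.3},
  {"x": 0, "y": 0, "z": 0, "rx": 0, "ry": 0, "rz": 0, "fingers": -1},
  {"x": 0, "y": 0, "z": 0, "rx": 0, "ry": 0, "rz": 0, "fingers": -1},
  {"x": 0, "y": 0, "z": 0, "rx": 0, "ry": 0, "rz": 0, "fingers": -1},
  {"x": 0, "y": 0, "z": -10, "rx": 0, "ry": 0, "rz": 0, "fingers": -1},
  {"x": 0, "y": 0, "z": -40, "rx": 0, "ry": 0, "rz": 0, "fingers": -1},
  {"x": 0, "y": 0, "z": -69, "rx": 0, "ry": 0, "rz": 0, "fingers": -1},
  {"x": 0, "y": 0, "z": -69, "rx": 0, "ry": 0, "rz": 0, "fingers": -1},
  {"x": -512, "y": 79, "z": -69, "rx": 0, "ry": 0, "rz": -0.366, "fingers": -1},
  {"x": -512, "y": 79, "z": -69, "rx": 0, "ry": 0, "rz": -0.366, "fingers": -1},
  {"x": -512, "y": 79, "z": -69, "rx": 0, "ry": 0, "rz": -0.366, "fingers": -1},
  {"x": -512, "y": 79, "z": -69, "rx": 0, "ry": 0, "rz": -0.366, "fingers": -1},
  {"x": -512, "y": 79, "z": -69, "rx": 0, "ry": 0, "rz": -0.366, "fingers": -1},
  {"x": -512, "y": 79, "z": -69, "rx": 0, "ry": 0, "rz": -0.366, "fingers": -1},
  {"x": -512, "y": 79, "z": -69, "rx": 0, "ry": 0, "rz": -0.366, "fingers": -1},
  {"x": -512, "y": 79, "z": -69, "rx": 0, "ry": 0, "rz": -0.366, "fingers": -1},
  {"x": -512, "y": 79, "z": -69, "rx": 0, "ry": 0, "rz": -0.366, "fingers": -1},
  {"x": -512, "y": 79, "z": -69, "rx": 0, "ry": 0, "rz": -0.366, "fingers": -1},
  {"x": -512, "y": 79, "z": -69, "rx": 0, "ry": 0, "rz": -0.366, "fingers": -1},
  {"x": -512, "y": 79, "z": -69, "rx": 0, "ry": 0, "rz": -0.366, "fingers": -1},
])

```text
time_s: 11.52
tool_pos: [0.5373, -0.1945, 0.1993]
tool_rot: [180.0, -0.1, 102.3]
force: [0.1, 0.2, 0.4]
grip_width: 0.0871
grasp_force: 0.0
```

```bash
python3 go.py "[[0.5372,-0.1968,0.086,102.1]]"; python3 -c "
from h import *
a=C['top']['image'][140:250,170:370,::-1];b=C['side']['image'][60:260,200:400,::-1]
a=cv2.resize(a,None,fx=2.2,fy=2.2);b=cv2.resize(b,None,fx=1.6,fy=1.6);a=cv2.copyMakeBorder(a,0,320-a.shape[0],0,0,0);cv2.imwrite('pics/g3.png',np.hstack([a,b]))"
```

```text
11.53 [ 0.5373 -0.1945  0.1993] [ 1.800e+02 -1.000e-01  1.023e+02] w 0.0871 gf 0.0
[ -2.4  -0.6 113.3] [ 0.    -0.001  0.003]
```

View pics/g3.png

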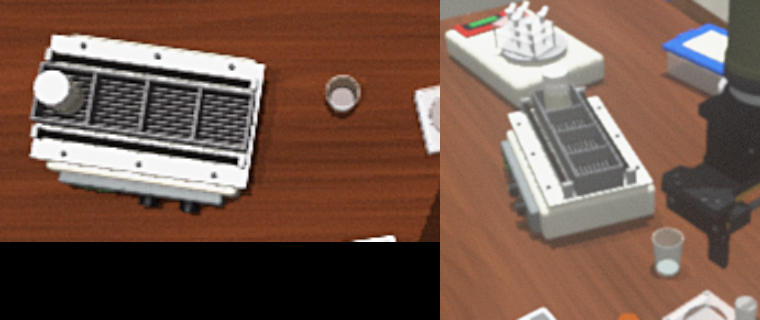

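The jar stands upright in bay 1 (cap at about 50,88 in the top crop) and the beaker hasn't moved. Now the narrow bottle.

drive_tool([
  {"x": -1, "y": 0, "z": 0, "rx": 0, "ry": 0, "rz": 0, "fingers": -1},
  {"x": -1, "y": 0, "z": 50, "rx": 0, "ry": 0, "rz": 0, "fingers": -1},
  {"x": -1, "y": 0, "z": 85, "rx": 0, "ry": 0, "rz": 0, "fingers": -1},
  {"x": -1, "y": 0, "z": 105, "rx": 0, "ry": 0, "rz": 0, "fingers": -1},
  {"x": -1, "y": 0, "z": 113, "rx": 0, "ry": 0, "rz": 0, "fingers": -1},
  {"x": -1, "y": 0, "z": 113, "rx": 0, "ry": 0, "rz": 0, "fingers": -1},
  {"x": -1, "y": 0, "z": 113, "rx": 0, "ry": 0, "rz": 0, "fingers": -1},
])

```text
time_s: 12.5
tool_pos: [0.5381, -0.1979, 0.0879]
tool_rot: [179.9, 0.0, 102.1]
force: [0.0, 0.7, -0.0]
grip_width: 0.087
grasp_force: 0.0
```

```bash
python3 go.py "[[0.5372,-0.1968,0.086,102.1]]"; python3 -c "
from h import *
print(plane('top',un((50,88),170,140,2.2),.157))
a=C['side']['image'][180:360,310:490,::-1];cv2.imwrite('pics/g4.png',cv2.resize(a,None,fx=3,fy=3))"
```

```text
12.5 [ 0.5381 -0.1979  0.0879] [179.9   0.  102.1] w 0.087 gf 0.0
[ 1.3 -0.7  1.9] [ 0.002  0.001 -0.   ]
[0.53802916 0.32360768 0.157     ]
```

View pics/g4.png

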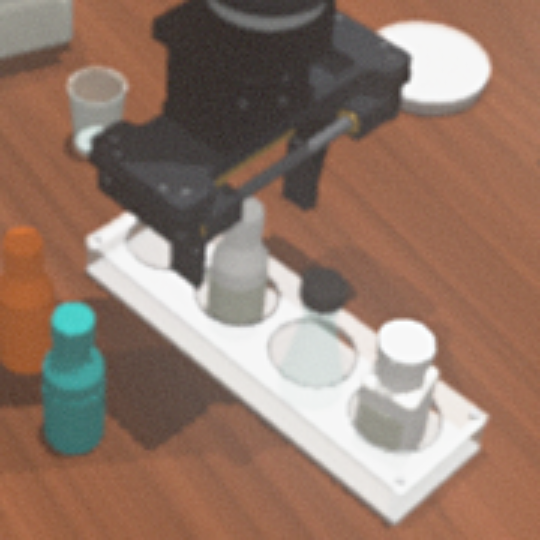

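The fingers straddle the narrow's cap (245,215) and are clear of everything else. Closing and lifting.

drive_tool([
  {"x": 1, "y": 0, "z": 1.5, "rx": 0, "ry": 0, "rz": 0, "fingers": 1},
  {"x": 1, "y": 0, "z": 1.5, "rx": 0, "ry": 0, "rz": 0, "fingers": 1},
  {"x": 1, "y": 0, "z": 1.5, "rx": 0, "ry": 0, "rz": 0, "fingers": 1},
  {"x": 1, "y": 0, "z": 1.5, "rx": 0, "ry": 0, "rz": 0, "fingers": 1},
  {"x": 1, "y": 0, "z": 1.5, "rx": 0, "ry": 0, "rz": 0, "fingers": 1},
  {"x": 1, "y": 0, "z": 1.5, "rx": 0, "ry": 0, "rz": 0, "fingers": 1},
  {"x": 1, "y": 0, "z": 1.5, "rx": 0, "ry": 0, "rz": 0, "fingers": 1},
  {"x": 1, "y": 0, "z": -5, "rx": 0, "ry": 0, "rz": 0, "fingers": 1},
  {"x": 1, "y": 0, "z": -15, "rx": 0, "ry": 0, "rz": 0, "fingers": 1},
  {"x": 1, "y": 0, "z": -35, "rx": 0, "ry": 0, "rz": 0, "fingers": 1},
  {"x": 1, "y": 0, "z": -60, "rx": 0, "ry": 0, "rz": 0, "fingers": 1},
  {"x": 1, "y": 0, "z": -90, "rx": 0, "ry": 0, "rz": 0, "fingers": 1},
  {"x": 1, "y": 0, "z": -120, "rx": 0, "ry": 0, "rz": 0, "fingers": 1},
  {"x": 1, "y": 0, "z": -140, "rx": 0, "ry": 0, "rz": 0, "fingers": 1},
  {"x": 1, "y": 0, "z": -145, "rx": 0, "ry": 0, "rz": 0, "fingers": 1},
  {"x": 1, "y": 0, "z": -145, "rx": 0, "ry": 0, "rz": 0, "fingers": 1},
], force=18)

```text
time_s: 14.6
tool_pos: [0.5368, -0.1965, 0.2316]
tool_rot: [180.0, -0.0, 102.1]
force: [-1.1, -0.6, -0.7]
grip_width: 0.0234
grasp_force: 18.0
```

```bash
python3 go.py "[[0.5289,0.2588,0.232,81.1]]"
```

```text
14.6 [ 0.5368 -0.1965  0.2316] [180.   -0.  102.1] w 0.0234 gf 18.0
[ 4.469e+02  8.760e+01 -4.000e-01] [ 0.    -0.     0.366]
```

drive_tool([
  {"x": 18, "y": 3, "z": 0, "rx": 0, "ry": 0, "rz": 0.015, "fingers": 1},
  {"x": 54, "y": 10, "z": 0, "rx": 0, "ry": 0, "rz": 0.044, "fingers": 1},
  {"x": 99, "y": 19, "z": 0, "rx": 0, "ry": 0, "rz": 0.08, "fingers": 1},
  {"x": 143, "y": 28, "z": 0, "rx": 0, "ry": 0, "rz": 0.117, "fingers": 1},
  {"x": 188, "y": 37, "z": 0, "rx": 0, "ry": 0, "rz": 0.154, "fingers": 1},
  {"x": 233, "y": 46, "z": 0, "rx": 0, "ry": 0, "rz": 0.19, "fingers": 1},
  {"x": 278, "y": 54, "z": 0, "rx": 0, "ry": 0, "rz": 0.227, "fingers": 1},
  {"x": 322, "y": 63, "z": 0, "rx": 0, "ry": 0, "rz": 0.264, "fingers": 1},
  {"x": 366, "y": 72, "z": 0, "rx": 0, "ry": 0, "rz": 0.3, "fingers": 1},
  {"x": 402, "y": 79, "z": 0, "rx": 0, "ry": 0, "rz": 0.33, "fingers": 1},
  {"x": 429, "y": 84, "z": 0, "rx": 0, "ry": 0, "rz": 0.351, "fingers": 1},
  {"x": 447, "y": 88, "z": 0, "rx": 0, "ry": 0, "rz": 0.366, "fingers": 1},
  {"x": 447, "y": 88, "z": 0, "rx": 0, "ry": 0, "rz": 0.366, "fingers": 1},
  {"x": 447, "y": 88, "z": 0, "rx": 0, "ry": 0, "rz": 0.366, "fingers": 1},
  {"x": 447, "y": 88, "z": 0, "rx": 0, "ry": 0, "rz": 0.366, "fingers": 1},
  {"x": 447, "y": 88, "z": 0, "rx": 0, "ry": 0, "rz": 0.366, "fingers": 1},
])

```text
time_s: 16.6
tool_pos: [0.5295, 0.2581, 0.2317]
tool_rot: [180.0, -0.0, 81.0]
force: [0.4, 0.5, 0.3]
grip_width: 0.0232
grasp_force: 18.0
```

```bash
python3 go.py "[[0.5289,0.2588,0.166,81.1]]"; python3 -c "
from h import *
a=C['side']['image'][60:210,210:400,::-1];cv2.imwrite('pics/g5.png',cv2.resize(a,None,fx=3,fy=3))"
```

```text
16.6 [0.5295 0.2581 0.2317] [180.  -0.  81.] w 0.0232 gf 18.0
[ 0.6 -0.7 65.7] [ 0.    -0.    -0.001]
```

View pics/g5.png

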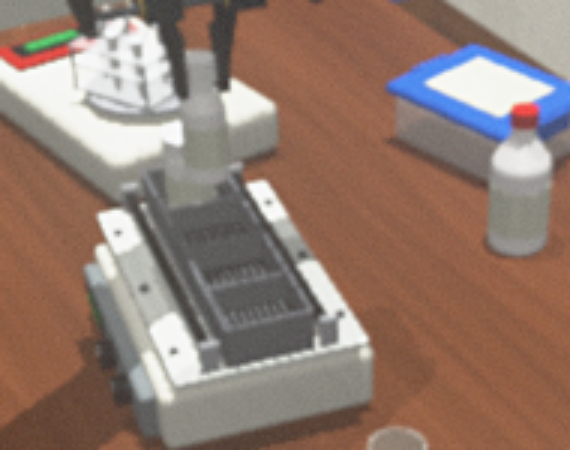

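The narrow hangs upright above bay 2 (205,120). Lowering.

drive_tool([
  {"x": 0, "y": 0, "z": 10, "rx": 0, "ry": 0, "rz": 0, "fingers": 1},
  {"x": 0, "y": 0, "z": 25, "rx": 0, "ry": 0, "rz": 0, "fingers": 1},
  {"x": 0, "y": 0, "z": 40, "rx": 0, "ry": 0, "rz": 0, "fingers": 1},
  {"x": 0, "y": 0, "z": 50, "rx": 0, "ry": 0, "rz": 0, "fingers": 1},
  {"x": 0, "y": 0, "z": 58, "rx": 0, "ry": 0, "rz": 0, "fingers": 1},
  {"x": 0, "y": 0, "z": 63, "rx": 0, "ry": 0, "rz": 0, "fingers": 1},
  {"x": 0, "y": 0, "z": 65, "rx": 0, "ry": 0, "rz": 0, "fingers": 1},
  {"x": 0, "y": 0, "z": 65, "rx": 0, "ry": 0, "rz": 0, "fingers": 1},
  {"x": 0, "y": 0, "z": 65, "rx": 0, "ry": 0, "rz": 0, "fingers": 1},
])

```text
time_s: 17.82
tool_pos: [0.5295, 0.2591, 0.167]
tool_rot: [180.0, -0.0, 81.1]
force: [-0.3, 0.2, -1.4]
grip_width: 0.023
grasp_force: 18.0
```

drive_tool([
  {"x": 0, "y": 0, "z": 1, "rx": 0, "ry": 0, "rz": 0, "fingers": 1},
  {"x": 0, "y": 0, "z": 1, "rx": 0, "ry": 0, "rz": 0, "fingers": 1},
])

```text
time_s: 18.08
tool_pos: [0.5293, 0.259, 0.1656]
tool_rot: [180.0, -0.0, 81.1]
force: [-0.1, -0.2, -0.0]
grip_width: 0.0234
grasp_force: 18.0
```

drive_tool([
  {"x": 0, "y": 0, "z": 1, "rx": 0, "ry": 0, "rz": 0, "fingers": 1},
  {"x": 0, "y": 0, "z": 1, "rx": 0, "ry": 0, "rz": 0, "fingers": 1},
])

```text
time_s: 18.32
tool_pos: [0.5295, 0.2591, 0.1651]
tool_rot: [180.0, -0.0, 81.1]
force: [-0.3, 0.1, 3.1]
grip_width: 0.0234
grasp_force: 18.0
```

```bash
python3 go.py "[[0.5295,0.2591,0.225,81.1],[0.5475,-0.2605,0.2,102.1]]"
```

```text
18.32 [0.5295 0.2591 0.1651] [180.   -0.   81.1] w 0.0234 gf 18.0
[ -0.    0.1 -59.9] [ 0.    -0.001  0.   ]
[-510.6   98.   -35.2] [ 0.001 -0.    -0.366]
```

drive_tool([
  {"x": 0, "y": 0, "z": 0, "rx": 0, "ry": 0, "rz": 0, "fingers": 0.4},
  {"x": 0, "y": 0, "z": 0, "rx": 0, "ry": 0, "rz": 0, "fingers": -1},
  {"x": 0, "y": 0, "z": 0, "rx": 0, "ry": 0, "rz": 0, "fingers": -1},
  {"x": 0, "y": 0, "z": 0, "rx": 0, "ry": 0, "rz": 0, "fingers": -1},
  {"x": 0, "y": 0, "z": -10, "rx": 0, "ry": 0, "rz": 0, "fingers": -1},
  {"x": 0, "y": 0, "z": -40, "rx": 0, "ry": 0, "rz": 0, "fingers": -1},
  {"x": 0, "y": 0, "z": -60, "rx": 0, "ry": 0, "rz": 0, "fingers": -1},
  {"x": 0, "y": 0, "z": -60, "rx": 0, "ry": 0, "rz": 0, "fingers": -1},
  {"x": -511, "y": 98, "z": -35, "rx": 0, "ry": 0, "rz": -0.366, "fingers": -1},
  {"x": -511, "y": 98, "z": -35, "rx": 0, "ry": 0, "rz": -0.366, "fingers": -1},
  {"x": -511, "y": 98, "z": -35, "rx": 0, "ry": 0, "rz": -0.366, "fingers": -1},
  {"x": -511, "y": 98, "z": -35, "rx": 0, "ry": 0, "rz": -0.366, "fingers": -1},
  {"x": -511, "y": 98, "z": -35, "rx": 0, "ry": 0, "rz": -0.366, "fingers": -1},
  {"x": -511, "y": 98, "z": -35, "rx": 0, "ry": 0, "rz": -0.366, "fingers": -1},
  {"x": -511, "y": 98, "z": -35, "rx": 0, "ry": 0, "rz": -0.366, "fingers": -1},
  {"x": -511, "y": 98, "z": -35, "rx": 0, "ry": 0, "rz": -0.366, "fingers": -1},
  {"x": -511, "y": 98, "z": -35, "rx": 0, "ry": 0, "rz": -0.366, "fingers": -1},
  {"x": -511, "y": 98, "z": -35, "rx": 0, "ry": 0, "rz": -0.366, "fingers": -1},
  {"x": -511, "y": 98, "z": -35, "rx": 0, "ry": 0, "rz": -0.366, "fingers": -1},
  {"x": -511, "y": 98, "z": -35, "rx": 0, "ry": 0, "rz": -0.366, "fingers": -1},
])

```text
time_s: 20.82
tool_pos: [0.5478, -0.259, 0.1993]
tool_rot: [180.0, -0.1, 102.3]
force: [-0.1, -1.0, 0.5]
grip_width: 0.087
grasp_force: 0.0
```

```bash
python3 go.py "[[0.5475,-0.2605,0.08,102.1]]"; python3 -c "
from h import *
a=C['top']['image'][140:250,170:370,::-1];b=C['side']['image'][80:360,200:480,::-1]
a=cv2.resize(a,None,fx=1.8,fy=1.8);b=cv2.resize(b,None,fx=1.5,fy=1.5);a=cv2.copyMakeBorder(a,0,420-a.shape[0],0,0,0);cv2.imwrite('pics/g6.png',np.hstack([a,b]))"
```

```text
20.82 [ 0.5478 -0.259   0.1993] [ 1.800e+02 -1.000e-01  1.023e+02] w 0.087 gf 0.0
[ -1.6  -0.6 119.3] [ 0.    -0.001  0.003]
```

View pics/g6.png

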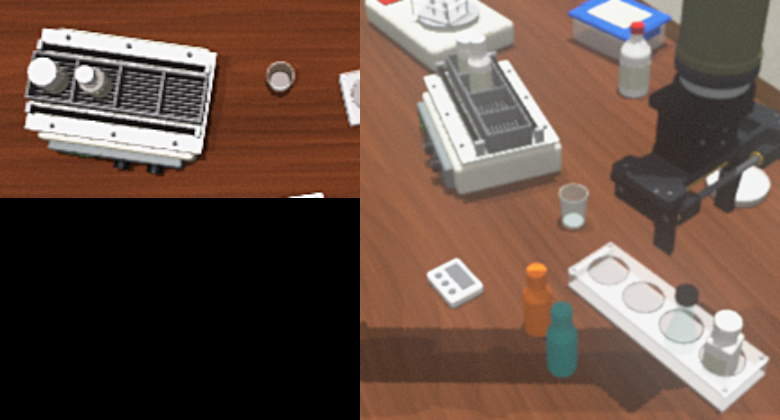

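The narrow stands upright in bay 2 (90,77 in the top crop), with the jar in bay 1. The flask and square are still in the rack. Descending on the stopper.

drive_tool([
  {"x": -0.5, "y": 0, "z": 0, "rx": 0, "ry": 0, "rz": 0, "fingers": -1},
  {"x": -0.5, "y": 0, "z": 50, "rx": 0, "ry": 0, "rz": 0, "fingers": -1},
  {"x": -0.5, "y": 0, "z": 90, "rx": 0, "ry": 0, "rz": 0, "fingers": -1},
  {"x": -0.5, "y": 0, "z": 113, "rx": 0, "ry": 0, "rz": 0, "fingers": -1},
  {"x": -0.5, "y": 0, "z": 123, "rx": 0, "ry": 0, "rz": 0, "fingers": -1},
  {"x": -0.5, "y": 0, "z": 123, "rx": 0, "ry": 0, "rz": 0, "fingers": -1},
  {"x": -0.5, "y": 0, "z": 123, "rx": 0, "ry": 0, "rz": 0, "fingers": -1},
])

```text
time_s: 21.8
tool_pos: [0.5482, -0.262, 0.0779]
tool_rot: [179.9, 0.1, 102.1]
force: [0.1, -0.3, -0.5]
grip_width: 0.0869
grasp_force: 0.0
```

```bash
python3 go.py "[[0.5475,-0.2605,0.077,102.1]]"
```

```text
21.8 [ 0.5482 -0.262   0.0779] [1.799e+02 1.000e-01 1.021e+02] w 0.0869 gf 0.0
[ 1.6 -0.4  0.9] [ 0.002  0.001 -0.   ]
```

drive_tool([
  {"x": 1.5, "y": 0, "z": 1, "rx": 0, "ry": 0, "rz": 0, "fingers": 1},
  {"x": 1.5, "y": 0, "z": 1, "rx": 0, "ry": 0, "rz": 0, "fingers": 1},
  {"x": 1.5, "y": 0, "z": 1, "rx": 0, "ry": 0, "rz": 0, "fingers": 1},
  {"x": 1.5, "y": 0, "z": 1, "rx": 0, "ry": 0, "rz": 0, "fingers": 1},
  {"x": 1.5, "y": 0, "z": 1, "rx": 0, "ry": 0, "rz": 0, "fingers": 1},
  {"x": 1.5, "y": 0, "z": 1, "rx": 0, "ry": 0, "rz": 0, "fingers": 1},
  {"x": 1.5, "y": 0, "z": 1, "rx": 0, "ry": 0, "rz": 0, "fingers": 1},
  {"x": 1.5, "y": 0, "z": -5, "rx": 0, "ry": 0, "rz": 0, "fingers": 1},
  {"x": 1.5, "y": 0, "z": -15, "rx": 0, "ry": 0, "rz": 0, "fingers": 1},
  {"x": 1.5, "y": 0, "z": -35, "rx": 0, "ry": 0, "rz": 0, "fingers": 1},
  {"x": 1.5, "y": 0, "z": -60, "rx": 0, "ry": 0, "rz": 0, "fingers": 1},
  {"x": 1.5, "y": 0, "z": -90, "rx": 0, "ry": 0, "rz": 0, "fingers": 1},
  {"x": 1.5, "y": 0, "z": -120, "rx": 0, "ry": 0, "rz": 0, "fingers": 1},
  {"x": 1.5, "y": 0, "z": -140, "rx": 0, "ry": 0, "rz": 0, "fingers": 1},
  {"x": 1.5, "y": 0, "z": -145, "rx": 0, "ry": 0, "rz": 0, "fingers": 1},
  {"x": 1.5, "y": 0, "z": -145, "rx": 0, "ry": 0, "rz": 0, "fingers": 1},
], force=18)

```text
time_s: 23.8
tool_pos: [0.5469, -0.2599, 0.2213]
tool_rot: [-180.0, -0.0, 102.1]
force: [0.8, -0.4, -1.2]
grip_width: 0.0261
grasp_force: 18.0
```

```bash
python3 go.py "[[0.5194,0.1975,0.2225,81.1]]"
```

```text
23.8 [ 0.5469 -0.2599  0.2213] [-180.    -0.   102.1] w 0.0261 gf 18.0
[453.   68.9  -1.1] [-0.    -0.     0.366]
```

drive_tool([
  {"x": 18, "y": 3, "z": 0, "rx": 0, "ry": 0, "rz": 0.015, "fingers": 1},
  {"x": 54, "y": 8, "z": 0, "rx": 0, "ry": 0, "rz": 0.044, "fingers": 1},
  {"x": 100, "y": 15, "z": 0, "rx": 0, "ry": 0, "rz": 0.08, "fingers": 1},
  {"x": 145, "y": 22, "z": 0, "rx": 0, "ry": 0, "rz": 0.117, "fingers": 1},
  {"x": 190, "y": 29, "z": 0, "rx": 0, "ry": 0, "rz": 0.154, "fingers": 1},
  {"x": 235, "y": 36, "z": 0, "rx": 0, "ry": 0, "rz": 0.19, "fingers": 1},
  {"x": 281, "y": 43, "z": 0, "rx": 0, "ry": 0, "rz": 0.227, "fingers": 1},
  {"x": 326, "y": 50, "z": 0, "rx": 0, "ry": 0, "rz": 0.264, "fingers": 1},
  {"x": 371, "y": 56, "z": 0, "rx": 0, "ry": 0, "rz": 0.3, "fingers": 1},
  {"x": 408, "y": 62, "z": 0, "rx": 0, "ry": 0, "rz": 0.33, "fingers": 1},
  {"x": 435, "y": 66, "z": 0, "rx": 0, "ry": 0, "rz": 0.351, "fingers": 1},
  {"x": 453, "y": 69, "z": 0, "rx": 0, "ry": 0, "rz": 0.366, "fingers": 1},
  {"x": 453, "y": 69, "z": 0, "rx": 0, "ry": 0, "rz": 0.366, "fingers": 1},
  {"x": 453, "y": 69, "z": 0, "rx": 0, "ry": 0, "rz": 0.366, "fingers": 1},
  {"x": 453, "y": 69, "z": 0, "rx": 0, "ry": 0, "rz": 0.366, "fingers": 1},
  {"x": 453, "y": 69, "z": 0, "rx": 0, "ry": 0, "rz": 0.366, "fingers": 1},
])

```text
time_s: 25.8
tool_pos: [0.5198, 0.1964, 0.2216]
tool_rot: [180.0, -0.0, 81.0]
force: [-0.4, -0.1, -1.1]
grip_width: 0.0261
grasp_force: 18.0
```

```bash
python3 go.py "[[0.5194,0.1975,0.157,81.1]]"; python3 -c "
from h import *
a=C['side']['image'][60:210,210:400,::-1];cv2.imwrite('pics/g7.png',cv2.resize(a,None,fx=3,fy=3))"
```

```text
25.8 [0.5198 0.1964 0.2216] [180.  -0.  81.] w 0.0261 gf 18.0
[ 1.  -0.6 64.6] [ 0.    -0.    -0.001]
```

View pics/g7.png

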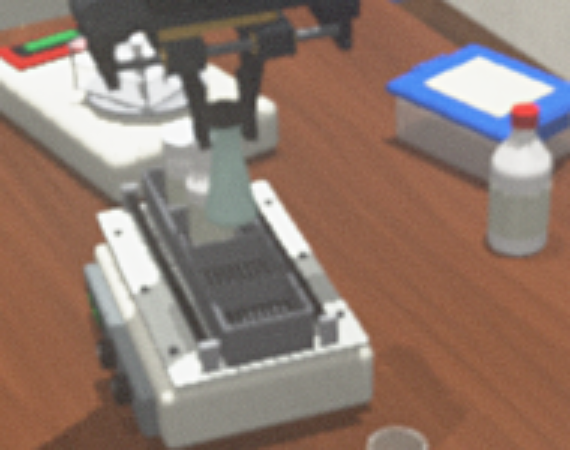

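The flask hangs upright over bay 3 (230,175). Lowering.

drive_tool([
  {"x": 0, "y": 0, "z": 10, "rx": 0, "ry": 0, "rz": 0, "fingers": 1},
  {"x": 0, "y": 0, "z": 25, "rx": 0, "ry": 0, "rz": 0, "fingers": 1},
  {"x": 0, "y": 0, "z": 40, "rx": 0, "ry": 0, "rz": 0, "fingers": 1},
  {"x": 0, "y": 0, "z": 50, "rx": 0, "ry": 0, "rz": 0, "fingers": 1},
  {"x": 0, "y": 0, "z": 58, "rx": 0, "ry": 0, "rz": 0, "fingers": 1},
  {"x": 0, "y": 0, "z": 62, "rx": 0, "ry": 0, "rz": 0, "fingers": 1},
  {"x": 0, "y": 0, "z": 64, "rx": 0, "ry": 0, "rz": 0, "fingers": 1},
  {"x": 0, "y": 0, "z": 64, "rx": 0, "ry": 0, "rz": 0, "fingers": 1},
  {"x": 0, "y": 0, "z": 64, "rx": 0, "ry": 0, "rz": 0, "fingers": 1},
])

```text
time_s: 27.02
tool_pos: [0.5199, 0.1974, 0.158]
tool_rot: [180.0, -0.0, 81.1]
force: [-0.1, -0.3, 0.1]
grip_width: 0.026
grasp_force: 18.0
```

drive_tool([
  {"x": 0, "y": 0, "z": 1, "rx": 0, "ry": 0, "rz": 0, "fingers": 1},
  {"x": 0, "y": 0, "z": 1, "rx": 0, "ry": 0, "rz": 0, "fingers": 1},
])

```text
time_s: 27.28
tool_pos: [0.5196, 0.1973, 0.1566]
tool_rot: [180.0, -0.0, 81.1]
force: [-0.7, -0.1, -0.1]
grip_width: 0.026
grasp_force: 18.0
```

drive_tool([
  {"x": 0, "y": 0, "z": 1, "rx": 0, "ry": 0, "rz": 0, "fingers": 1},
  {"x": 0, "y": 0, "z": 1, "rx": 0, "ry": 0, "rz": 0, "fingers": 1},
  {"x": 0, "y": 0, "z": 1, "rx": 0, "ry": 0, "rz": 0, "fingers": 1},
])

```text
time_s: 27.65
tool_pos: [0.5196, 0.1973, 0.1556]
tool_rot: [180.0, -0.0, 81.1]
force: [0.6, -0.7, -0.4]
grip_width: 0.0259
grasp_force: 18.0
```

```bash
python3 go.py "[[0.561,-0.318,0.2,102.1]]"
```

```text
27.65 [0.5196 0.1973 0.1556] [180.   -0.   81.1] w 0.0259 gf 18.0
[-502.8  120.4  -44.4] [ 0.    -0.    -0.366]
```

drive_tool([
  {"x": 0, "y": 0, "z": 1, "rx": 0, "ry": 0, "rz": 0, "fingers": 1},
  {"x": 0, "y": 0, "z": 1, "rx": 0, "ry": 0, "rz": 0, "fingers": 1},
  {"x": 0, "y": 0, "z": 1, "rx": 0, "ry": 0, "rz": 0, "fingers": 1},
])

```text
time_s: 28.02
tool_pos: [0.52, 0.1974, 0.1554]
tool_rot: [180.0, -0.0, 81.1]
force: [-0.4, -1.2, 5.6]
grip_width: 0.026
grasp_force: 18.0
```

Contact. Release and go to the square bottle.

drive_tool([
  {"x": 0, "y": 0, "z": 0, "rx": 0, "ry": 0, "rz": 0, "fingers": 0.4},
  {"x": 0, "y": 0, "z": 0, "rx": 0, "ry": 0, "rz": 0, "fingers": -1},
  {"x": 0, "y": 0, "z": 0, "rx": 0, "ry": 0, "rz": 0, "fingers": -1},
  {"x": 0, "y": 0, "z": 0, "rx": 0, "ry": 0, "rz": 0, "fingers": -1},
  {"x": 0, "y": 0, "z": -10, "rx": 0, "ry": 0, "rz": 0, "fingers": -1},
  {"x": 0, "y": 0, "z": -40, "rx": 0, "ry": 0, "rz": 0, "fingers": -1},
  {"x": 0, "y": 0, "z": -60, "rx": 0, "ry": 0, "rz": 0, "fingers": -1},
  {"x": 0, "y": 0, "z": -60, "rx": 0, "ry": 0, "rz": 0, "fingers": -1},
  {"x": -503, "y": 120, "z": -44, "rx": 0, "ry": 0, "rz": -0.366, "fingers": -1},
  {"x": -503, "y": 120, "z": -44, "rx": 0, "ry": 0, "rz": -0.366, "fingers": -1},
  {"x": -503, "y": 120, "z": -44, "rx": 0, "ry": 0, "rz": -0.366, "fingers": -1},
  {"x": -503, "y": 120, "z": -44, "rx": 0, "ry": 0, "rz": -0.366, "fingers": -1},
  {"x": -503, "y": 120, "z": -44, "rx": 0, "ry": 0, "rz": -0.366, "fingers": -1},
  {"x": -503, "y": 120, "z": -44, "rx": 0, "ry": 0, "rz": -0.366, "fingers": -1},
  {"x": -503, "y": 120, "z": -44, "rx": 0, "ry": 0, "rz": -0.366, "fingers": -1},
  {"x": -503, "y": 120, "z": -44, "rx": 0, "ry": 0, "rz": -0.366, "fingers": -1},
  {"x": -503, "y": 120, "z": -44, "rx": 0, "ry": 0, "rz": -0.366, "fingers": -1},
  {"x": -503, "y": 120, "z": -44, "rx": 0, "ry": 0, "rz": -0.366, "fingers": -1},
  {"x": -503, "y": 120, "z": -44, "rx": 0, "ry": 0, "rz": -0.366, "fingers": -1},
  {"x": -503, "y": 120, "z": -44, "rx": 0, "ry": 0, "rz": -0.366, "fingers": -1},
])

```text
time_s: 30.52
tool_pos: [0.5612, -0.3158, 0.1983]
tool_rot: [180.0, -0.1, 102.3]
force: [0.4, 0.4, 0.1]
grip_width: 0.0869
grasp_force: 0.0
```

```bash
python3 go.py "[[0.561,-0.318,0.075,102.1]]"; python3 -c "
from h import *
a=C['top']['image'][140:250,170:370,::-1];b=C['side']['image'][80:360,200:480,::-1]
a=cv2.resize(a,None,fx=1.8,fy=1.8);b=cv2.resize(b,None,fx=1.5,fy=1.5);a=cv2.copyMakeBorder(a,0,420-a.shape[0],0,0,0);cv2.imwrite('pics/g8.png',np.hstack([a,b]))"
```

```text
30.52 [ 0.5612 -0.3158  0.1983] [ 1.800e+02 -1.000e-01  1.023e+02] w 0.0869 gf 0.0
[ -2.2  -0.7 123.3] [ 0.    -0.001  0.003]
```

View pics/g8.png

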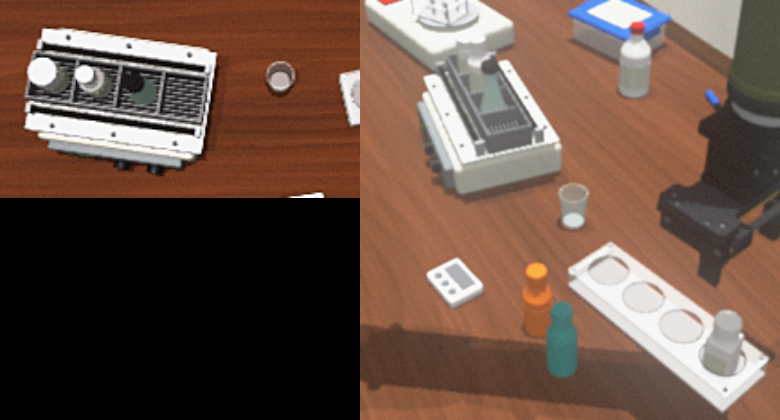

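The flask is upright in bay 3 (137,85) and the other two are in place. The square is still in the rack. Descending on its cap.

drive_tool([
  {"x": -1, "y": 0, "z": 0, "rx": 0, "ry": 0, "rz": 0, "fingers": -1},
  {"x": -1, "y": 0, "z": 50, "rx": 0, "ry": 0, "rz": 0, "fingers": -1},
  {"x": -1, "y": 0, "z": 90, "rx": 0, "ry": 0, "rz": 0, "fingers": -1},
  {"x": -1, "y": 0, "z": 112, "rx": 0, "ry": 0, "rz": 0, "fingers": -1},
  {"x": -1, "y": 0, "z": 120, "rx": 0, "ry": 0, "rz": 0, "fingers": -1},
  {"x": -1, "y": 0, "z": 120, "rx": 0, "ry": 0, "rz": 0, "fingers": -1},
  {"x": -1, "y": 0, "z": 120, "rx": 0, "ry": 0, "rz": 0, "fingers": -1},
])

```text
time_s: 31.5
tool_pos: [0.5616, -0.3196, 0.08]
tool_rot: [179.9, 0.1, 102.1]
force: [-0.3, -1.0, 0.1]
grip_width: 0.0872
grasp_force: 0.0
```

```bash
python3 go.py "[[0.561,-0.318,0.079,102.1]]"
```

```text
31.5 [ 0.5616 -0.3196  0.08  ] [1.799e+02 1.000e-01 1.021e+02] w 0.0872 gf 0.0
[ 1.7 -0.2  1. ] [ 0.002  0.001 -0.   ]
```

drive_tool([
  {"x": 1.5, "y": 0, "z": 1, "rx": 0, "ry": 0, "rz": 0, "fingers": 1},
  {"x": 1.5, "y": 0, "z": 1, "rx": 0, "ry": 0, "rz": 0, "fingers": 1},
  {"x": 1.5, "y": 0, "z": 1, "rx": 0, "ry": 0, "rz": 0, "fingers": 1},
  {"x": 1.5, "y": 0, "z": 1, "rx": 0, "ry": 0, "rz": 0, "fingers": 1},
  {"x": 1.5, "y": 0, "z": 1, "rx": 0, "ry": 0, "rz": 0, "fingers": 1},
  {"x": 1.5, "y": 0, "z": 1, "rx": 0, "ry": 0, "rz": 0, "fingers": 1},
  {"x": 1.5, "y": 0, "z": 1, "rx": 0, "ry": 0, "rz": 0, "fingers": 1},
  {"x": 1.5, "y": 0, "z": -5, "rx": 0, "ry": 0, "rz": 0, "fingers": 1},
  {"x": 1.5, "y": 0, "z": -15, "rx": 0, "ry": 0, "rz": 0, "fingers": 1},
  {"x": 1.5, "y": 0, "z": -35, "rx": 0, "ry": 0, "rz": 0, "fingers": 1},
  {"x": 1.5, "y": 0, "z": -60, "rx": 0, "ry": 0, "rz": 0, "fingers": 1},
  {"x": 1.5, "y": 0, "z": -90, "rx": 0, "ry": 0, "rz": 0, "fingers": 1},
  {"x": 1.5, "y": 0, "z": -120, "rx": 0, "ry": 0, "rz": 0, "fingers": 1},
  {"x": 1.5, "y": 0, "z": -140, "rx": 0, "ry": 0, "rz": 0, "fingers": 1},
  {"x": 1.5, "y": 0, "z": -145, "rx": 0, "ry": 0, "rz": 0, "fingers": 1},
  {"x": 1.5, "y": 0, "z": -145, "rx": 0, "ry": 0, "rz": 0, "fingers": 1},
], force=18)

```text
time_s: 33.5
tool_pos: [0.5603, -0.3175, 0.2232]
tool_rot: [-180.0, -0.0, 102.1]
force: [0.8, -0.3, -1.8]
grip_width: 0.0294
grasp_force: 18.0
```

```bash
python3 go.py "[[0.5099,0.1363,0.2245,81.1]]"
```

```text
33.5 [ 0.5603 -0.3175  0.2232] [-180.    -0.   102.1] w 0.0294 gf 18.0
[454.3  45.8  -1.1] [-0.    -0.     0.366]
```

drive_tool([
  {"x": 18, "y": 2, "z": 0, "rx": 0, "ry": 0, "rz": 0.015, "fingers": 1},
  {"x": 54, "y": 5, "z": 0, "rx": 0, "ry": 0, "rz": 0.044, "fingers": 1},
  {"x": 100, "y": 10, "z": 0, "rx": 0, "ry": 0, "rz": 0.08, "fingers": 1},
  {"x": 145, "y": 15, "z": 0, "rx": 0, "ry": 0, "rz": 0.117, "fingers": 1},
  {"x": 190, "y": 19, "z": 0, "rx": 0, "ry": 0, "rz": 0.154, "fingers": 1},
  {"x": 236, "y": 24, "z": 0, "rx": 0, "ry": 0, "rz": 0.19, "fingers": 1},
  {"x": 282, "y": 28, "z": 0, "rx": 0, "ry": 0, "rz": 0.227, "fingers": 1},
  {"x": 327, "y": 33, "z": 0, "rx": 0, "ry": 0, "rz": 0.264, "fingers": 1},
  {"x": 372, "y": 38, "z": 0, "rx": 0, "ry": 0, "rz": 0.3, "fingers": 1},
  {"x": 409, "y": 41, "z": 0, "rx": 0, "ry": 0, "rz": 0.33, "fingers": 1},
  {"x": 436, "y": 44, "z": 0, "rx": 0, "ry": 0, "rz": 0.351, "fingers": 1},
  {"x": 454, "y": 46, "z": 0, "rx": 0, "ry": 0, "rz": 0.366, "fingers": 1},
  {"x": 454, "y": 46, "z": 0, "rx": 0, "ry": 0, "rz": 0.366, "fingers": 1},
  {"x": 454, "y": 46, "z": 0, "rx": 0, "ry": 0, "rz": 0.366, "fingers": 1},
  {"x": 454, "y": 46, "z": 0, "rx": 0, "ry": 0, "rz": 0.366, "fingers": 1},
  {"x": 454, "y": 46, "z": 0, "rx": 0, "ry": 0, "rz": 0.366, "fingers": 1},
])

```text
time_s: 35.5
tool_pos: [0.5105, 0.135, 0.2236]
tool_rot: [180.0, -0.0, 81.0]
force: [-0.5, 0.2, -1.3]
grip_width: 0.0293
grasp_force: 18.0
```

```bash
python3 go.py "[[0.5099,0.1363,0.159,81.1]]"; python3 -c "
from h import *
a=C['side']['image'][60:210,210:400,::-1];cv2.imwrite('pics/g9.png',cv2.resize(a,None,fx=3,fy=3))"
```

```text
35.5 [0.5105 0.135  0.2236] [180.  -0.  81.] w 0.0293 gf 18.0
[ 1.2 -0.8 64.6] [ 0.    -0.    -0.001]
```

View pics/g9.png

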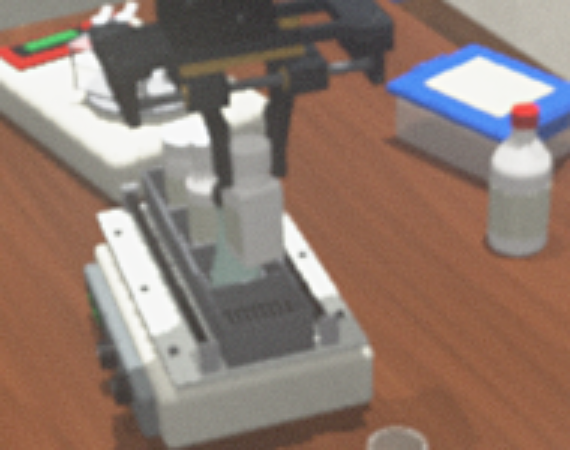

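The square hangs upright over bay 4 (250,210). That was my 15th picture, one over the limit of 14, so I'll view no more and check the rest by numbers.

drive_tool([
  {"x": 0, "y": 0, "z": 10, "rx": 0, "ry": 0, "rz": 0, "fingers": 1},
  {"x": 0, "y": 0, "z": 25, "rx": 0, "ry": 0, "rz": 0, "fingers": 1},
  {"x": 0, "y": 0, "z": 40, "rx": 0, "ry": 0, "rz": 0, "fingers": 1},
  {"x": 0, "y": 0, "z": 50, "rx": 0, "ry": 0, "rz": 0, "fingers": 1},
  {"x": 0, "y": 0, "z": 58, "rx": 0, "ry": 0, "rz": 0, "fingers": 1},
  {"x": 0, "y": 0, "z": 63, "rx": 0, "ry": 0, "rz": 0, "fingers": 1},
  {"x": 0, "y": 0, "z": 65, "rx": 0, "ry": 0, "rz": 0, "fingers": 1},
  {"x": 0, "y": 0, "z": 65, "rx": 0, "ry": 0, "rz": 0, "fingers": 1},
  {"x": 0, "y": 0, "z": 66, "rx": 0, "ry": 0, "rz": 0, "fingers": 1},
  {"x": 0, "y": 0, "z": 66, "rx": 0, "ry": 0, "rz": 0, "fingers": 1},
])

```text
time_s: 36.85
tool_pos: [0.5104, 0.136, 0.1577]
tool_rot: [180.0, -0.0, 81.1]
force: [-0.2, 0.4, -1.3]
grip_width: 0.0294
grasp_force: 18.0
```

drive_tool([
  {"x": 0, "y": 0, "z": 1, "rx": 0, "ry": 0, "rz": 0, "fingers": 1},
  {"x": 0, "y": 0, "z": 1, "rx": 0, "ry": 0, "rz": 0, "fingers": 1},
  {"x": 0, "y": 0, "z": 1, "rx": 0, "ry": 0, "rz": 0, "fingers": 1},
])

```text
time_s: 37.22
tool_pos: [0.5108, 0.1361, 0.1573]
tool_rot: [179.9, -0.0, 81.1]
force: [-1.3, -0.2, 5.1]
grip_width: 0.0291
grasp_force: 18.0
```

drive_tool([
  {"x": 0, "y": 0, "z": 0, "rx": 0, "ry": 0, "rz": 0, "fingers": 0.4},
  {"x": 0, "y": 0, "z": 0, "rx": 0, "ry": 0, "rz": 0, "fingers": -1},
  {"x": 0, "y": 0, "z": 0, "rx": 0, "ry": 0, "rz": 0, "fingers": -1},
  {"x": 0, "y": 0, "z": 0, "rx": 0, "ry": 0, "rz": 0, "fingers": -1},
  {"x": 0, "y": 0, "z": -10, "rx": 0, "ry": 0, "rz": 0, "fingers": -1},
  {"x": 0, "y": 0, "z": -40, "rx": 0, "ry": 0, "rz": 0, "fingers": -1},
  {"x": 0, "y": 0, "z": -80, "rx": 0, "ry": 0, "rz": 0, "fingers": -1},
  {"x": 0, "y": 0, "z": -80, "rx": 0, "ry": 0, "rz": 0, "fingers": -1},
  {"x": -400, "y": 80, "z": -80, "rx": 0, "ry": 0, "rz": 0, "fingers": -1},
  {"x": -400, "y": 80, "z": -80, "rx": 0, "ry": 0, "rz": 0, "fingers": -1},
  {"x": -400, "y": 80, "z": -80, "rx": 0, "ry": 0, "rz": 0, "fingers": -1},
  {"x": -400, "y": 80, "z": -80, "rx": 0, "ry": 0, "rz": 0, "fingers": -1},
  {"x": -400, "y": 80, "z": -80, "rx": 0, "ry": 0, "rz": 0, "fingers": -1},
  {"x": -400, "y": 80, "z": -80, "rx": 0, "ry": 0, "rz": 0, "fingers": -1},
  {"x": -400, "y": 80, "z": -80, "rx": 0, "ry": 0, "rz": 0, "fingers": -1},
  {"x": -400, "y": 80, "z": -80, "rx": 0, "ry": 0, "rz": 0, "fingers": -1},
  {"x": -400, "y": 80, "z": -80, "rx": 0, "ry": 0, "rz": 0, "fingers": -1},
  {"x": -400, "y": 80, "z": -80, "rx": 0, "ry": 0, "rz": 0, "fingers": -1},
])

```text
time_s: 39.48
tool_pos: [0.5282, -0.2697, 0.2363]
tool_rot: [-180.0, -0.1, 81.3]
force: [-1.0, 0.2, -0.5]
grip_width: 0.0869
grasp_force: 0.0
```

```bash
python3 - <<'E'
from h import *
c=C["top"];g=cv2.cvtColor(c["image"],cv2.COLOR_RGB2GRAY);K=P("top")
for n,x,y,h,wh in(("jar",.5384,.3201,.157,1),("narrow",.5289,.2588,.185,1),("flask",.5194,.1975,.175,0),("square",.5099,.1363,.175,1)):
    u=K@[x,y,h,1];u=u[:2]/u[2];x0,y0=(u-11).round().astype(int);w=g[y0:y0+23,x0:x0+23]
    m=((w>225) if wh else (w<30)).astype(np.uint8)
    N,L,S,M=cv2.connectedComponentsWithStats(m)
    k=[(S[i,4],M[i]+[x0,y0]) for i in range(1,N)]
    k=min((q for q in k if q[0]>12),key=lambda q:np.linalg.norm(q[1]-u))
    X=plane("top",k[1],h);print(n,"expect px",u.round(1),"found",k[1].round(1),"area",k[0],"cap off mm",((X[:2]-[x,y])*1000).round(1))
E
```

```text
jar expect px [193.9 179.6] found [192.9 179.1] area 184 cap off mm [1.1 2.5]
narrow expect px [216.2 181.1] found [216.3 180.7] area 71 cap off mm [ 0.9 -0.2]
flask expect px [242.6 185.5] found [243.1 184.4] area 121 cap off mm [ 2.9 -1. ]
square expect px [268.1 189.2] found [268.4 188.4] area 125 cap off mm [ 1.9 -0.7]
```

All four cap tops are within about 3 mm of their bay centres at standing height, which means upright and centred.

```bash
python3 -c "
from cell import workorder; print(workorder.sign_off())"
```

```text
the job is handed in; nothing more can be done
None
```

The job is handed in: jar, narrow, flask and square stand in bays 1 to 4, cap tops within about 3 mm of the bay centres, with the arm clear at about 39 s of 102 s; I viewed 15 pictures, one over the limit of 14, and the sign-off returned no verdict.

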